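# Press two pins home with the bench drill press and its x-y sled

### The job

Two steel pins stand proud of the steel strap on the drill press's sliding x-y sled. Using the unpowered press with the rod in its chuck, slide the sled to bring each pin in turn under the rod, and pull the feed lever down until that pin bottoms in its hole: stop as soon as it seats, do not force it, and never bear hard on the strap. Do not touch the strap or pins with the gripper, leave the other things where they lie, and finish with the lever back up.

Things in the scene. Friction and masses are not known exactly. Their poses are not given: they have to be found in the camera images.
- press: grey bench drill press 375 mm tall, screwed to a red track board 400 x 440 x 12 mm on the bench; fixed, but it stands differently each time. Origin on the bench top straight below the spindle; its x axis points from the operator's (robot's) side to the column, y to its left, z up. Head casting 70 mm wide, from x -40 to +195 mm, underside 225 mm above the bench; feed lever on the right side (-y) of the head. The spindle is off
- sled: the sliding x-y sled: a plywood top 205 x 365 x 12 mm, upper face 58 mm above the bench, on two crossed pairs of linear rails along the press's x (travel 45 mm either way) and y (90 mm either way). It does not turn. Each pair drags with about 4 N, so the sled stays where it is left. Frame parallel to the press's; its origin lies straight below the middle of the strap, at bench height. A hardwood block 110 x 240 x 30 mm is clamped on it and carries the strap
- handle_top (a point): centre of the top of the sled's upright black handle, a post 26 mm in diameter and 62 mm tall (36 mm wide at its lowest 10 mm) on the plywood's front left; top 120 mm above the bench, 70 mm in front (-x) and 185 mm left (+y) of the sled's origin. At least 38 mm of free plywood or air all round it; push it from any side to move the sled
- strap: dark steel strap 70 (x) x 200 (y) x 10 mm lying on the hardwood block, upper face 98 mm above the bench; origin at the centre of its underside. Two counterbores 18 mm in diameter and 8 mm deep hold the pins: A at (12, 50) mm, B at (-12, -50) mm from its centre. A low rivet head lies near each end
- pin_a_top (a point): centre of the flat top of pin A, a steel pin 12 mm in diameter in the strap's left counterbore, at first 9 to 19 mm proud of the strap
- pin_b_top (a point): the same for pin B in the right counterbore
- pin_a (a joint): how far pin A has been driven: 0 to 0.006 m at the start, 0.022 m when it has bottomed. It takes about 18 N to drive. Pin lengths differ a little, so that its top ends 3 to 7 mm below the face of the strap, inside the counterbore, when bottomed
- pin_b (a joint): the same for pin B
- quill: quill, three-jaw chuck and press rod, moved straight down by the feed lever, 35 mm per radian, up to 42 mm
- rod_tip (a point): centre of the flat lower end of the press rod, a steel rod 12 mm in diameter held in the chuck on the spindle axis; 130 mm above the bench when up. It must enter the counterbore (18 mm), so it has 3 mm to spare all round; if it is further off, it lands on the face of the strap after 32 mm of travel
- lever (a joint): feed lever: 0 up (it points to the front, 30 degrees above level), grows as it is pulled down, to 1.2 rad at most. Its return spring brings it back up. Turns about an axis along the press's y, 12 mm behind the spindle axis and 262 mm above the bench
- lever_grip (a point): centre of the lever's grey cylindrical grip, 24 mm in diameter and 68 mm long (80 to 148 mm from the axis), 114 mm from the lever's axis, 78 mm right of the spindle. Pressed straight down at 100 mm in front of the axis, it needs about 4 N to move, about 11 N while a pin is being driven, and goes hard when the pin bottoms. Beyond the spring's 4 N, the rod presses with nearly 3 times the push on the lever, and more than 100 N from the rod (some 35 N on the lever) is forcing it
- pin_tray: black open tray 70 x 100 x 28 mm on the bench, left of the press
- chuck_key: steel T-shaped chuck key 70 mm long on the track board, left of the column
- square: orange clamping square, legs 120 mm, 30 mm thick
- mallet: hammer with a wooden handle
- spanner: steel spanner
- glue: white glue bottle 60 mm in diameter, 150 mm tall
- offcut: wooden offcut 140 x 60 x 38 mm
- brush: bench brush 150 mm long on the track board, right of the column

How it is judged:
By the outcome, as a careful person would: the job done as asked, in the order asked, and still so for the second after the job is handed in, with the robot touching nothing.
It also fails if it takes over 72 s, if anything falls off the work surface, if the arm or the gripper's body presses on something with over 40 N, if the wrist force passes 120 N, or if a joint passes its speed limit or range.

### The arm

A 6-joint arm with a two-finger parallel gripper is mounted at the origin on the work surface. World frame = base frame: x ahead of the robot, y to its left, z up, the work surface at z = 0. Lengths are in m, angles in rad, forces in N, time in s.
With the tool pointing down it reaches from about 0.325 to 1 m from the base axis. Payload 5.1 kg.
Tool frame: the origin (TCP) lies on the centre line of the jaws, within the pads' length; the fingertips stand 19 mm ahead of it and the grasp point (between the pads) is the TCP; z points along the fingers, y is the line along which they close (so a half turn about z gives the same grasp; the last joint's range is limited). The gripper opens to 85 mm and grips with 20 to 120 N. Pads are 22 mm wide; open, the fingers measure 114 mm over their backs; the gripper's body (76 mm by 85 mm) begins 54 mm behind the grasp point. The pads swing forward as they close: fully open they stand 13 mm farther back than shut.
Start: joints at [-1.367, 0.124, 1.65, -0, 1.367, -0.083], TCP at [0.184, -0.623, 0.25] pointing down, gripper open.
Joint ranges: [-2.61, 2.61], [-1.02, 2.33], [0.03, 2.71], [-1.35, 4.49], [0.32, 2.68], [-2.91, 2.91]. Speed limits (rad/s): [2.57, 2.57, 3.14, 3.14, 3.14, 3.14].

### API

Orientations are given as a rotation vector (axis times angle).
In Python, from station import arm, get_image, camera_params, job gives the robot as it stands. The module is installed in compiled form; this text tells all that it offers.
- The arm moves only by the tool play_rows, never from a script. Its argument "moves" is a list of rows, each an object with "slide": the shift along the tool's x, y, z in mm, a list of three; "roll": the turn about the tool's z in degrees; "jaw": the finger opening in mm, from 0 to 85.4. In form: [{"slide": [x, y, z], "roll": roll, "jaw": jaw}, ...]. A call has 1 to 5 rows; each row is the pose to reach, as a shift and turn from the pose commanded when the call began, along the tool's axes at that moment; what a row does not reach only later rows make up. A row lasts 1/8 s, in which the tool goes at most 62.5 mm and 10.7 degrees, less where a joint would pass 70% of its speed; a pose out of reach is approached as far as the arm can. A call with a gripper value outside its range is refused whole. The fingers move at their own pace and stop on an object; "newtons" is the grip in N (left out, the last holds). Time passes only in rows, so rows that repeat a pose let the fingers close. It gives the time, the measured TCP pose, the force, the opening and the grip force at its end, in the units of the state.
- arm.get_obs(): the state, without advancing time (a new reading comes with each control period).
- get_image(name): name is "side" or "top"; returns the picture (480x640x3 uint8, blue, green, red); there is no depth.
- camera_params(name): a dict with "fov_y" (degrees; the focal length in pixels is half the picture's height over the tangent of half this angle, whatever the lens; pixels are square), "cx", "cy" (the principal point, pixels), "cam_to_world" (4x4, takes a point from camera to world coordinates). Camera axes: x right, y down, z forward; pixel columns grow to the right and rows downward; lengths in m; the calibration is good to about 2 mm. A picture is of the moment at which its call begins. camera_params takes no time and is no camera call.
- job.sign_off(): hands the job in; it is judged then, once.
The state is a dict: "time": time; "joint_positions": joint angles; "qd": joint speeds; "tau": joint torques, N m; "tcp_pos": TCP position; "orientation": TCP orientation; "force": force on the tool from outside, world axes, zero at the start; "ft_torque": the same for the moment, N m; "width": opening from 0.0 (shut) to 1.0 (fully open); "finger_force": force on a finger pad.
Only numpy, scipy, OpenCV 4.12 (cv2) and the standard library are available. Lean on these libraries where they do the work, as an engineer would, in place of code of your own. Each camera call takes 0.05 s, during which the arm holds its last target. There are 200 camera calls.

## Working session

There is one attempt and no reset: what is moved stays moved. The work goes in short steps, Python scripts to look and compute and a tool call to move; the robot and the scene stay as the last step left them, time stands still between calls to the robot, and variables do not carry over. Pictures are saved under pics/ and viewed, at most 10 in all, crops included, and the job is handed in when it is done.

Besides the shell and the picture viewer there is one more tool, called after ">>>" as name([rows], argument=value, ...), one row to a line, values as JSON. play_rows: Moves the arm, as the interface text tells. Its arguments: {"type":"object","properties":{"moves":{"type":"array"},"newtons":{"type":"number"}},"required":["moves"]}

```bash
mkdir -p pics; python3 - <<'E'
from station import arm,get_image,camera_params
import cv2,numpy as np
o=arm.get_obs();print(o)
for n in("side","top"):
    cv2.imwrite(f"pics/{n}0.png",get_image(n));p=camera_params(n);print(n,p)
E
```

```text
{'time': 0.0, 'joint_positions': array([-1.36661188e+00,  1.24506833e-01,  1.65168379e+00,  1.51480537e-05,
        1.36751500e+00, -8.25959927e-02]), 'qd': array([ 0.00108714,  0.00065226, -0.00019654, -0.00012845, -0.00219444,
        0.00024631]), 'tau': array([-1.04397920e-04, -4.23618150e+01, -3.65453839e+01, -9.54774487e-05,
        7.05258004e-03, -2.17152393e-05]), 'tcp_pos': array([ 0.18372312, -0.62289115,  0.24904608]), 'orientation': array([-3.10726357e+00, -4.48625286e-01,  1.78277962e-04]), 'force': array([ 0.86899928, -0.17815132, -0.16940302]), 'ft_torque': array([ 0.04225257, -0.05426754, -0.03277923]), 'finger_force': 0.0, 'width': 1.0028092301501457}
side {'fov_y': 42.89365493401454, 'cx': 325.034449921857, 'cy': 245.72405786905145, 'cam_to_world': array([[-0.89387391, -0.28281445,  0.34785833, -0.13004891],
       [-0.44817745,  0.58316752, -0.67753422,  1.25724819],
       [-0.01124321, -0.76153242, -0.6480293 ,  1.44401688],
       [ 0.        ,  0.        ,  0.        ,  1.        ]])}
top {'fov_y': 50.74142213349141, 'cx': 316.20309146359233, 'cy': 243.29778501741572, 'cam_to_world': array([[-5.70566532e-04, -9.97857745e-01,  6.54186126e-02,
         4.64636311e-01],
       [-9.99870135e-01,  1.62287267e-03,  1.60337186e-02,
        -5.93893843e-02],
       [-1.61055364e-02, -6.54009687e-02, -9.97729084e-01,
         1.57659547e+00],
       [ 0.00000000e+00,  0.00000000e+00,  0.00000000e+00,
         1.00000000e+00]])}
```

View pics/side0.png

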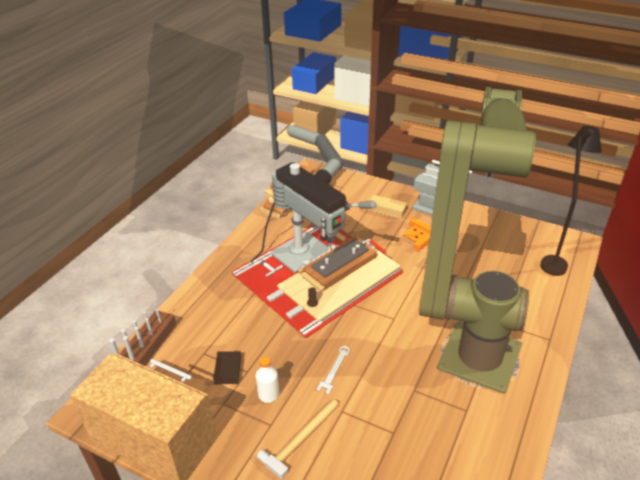

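View pics/top0.png

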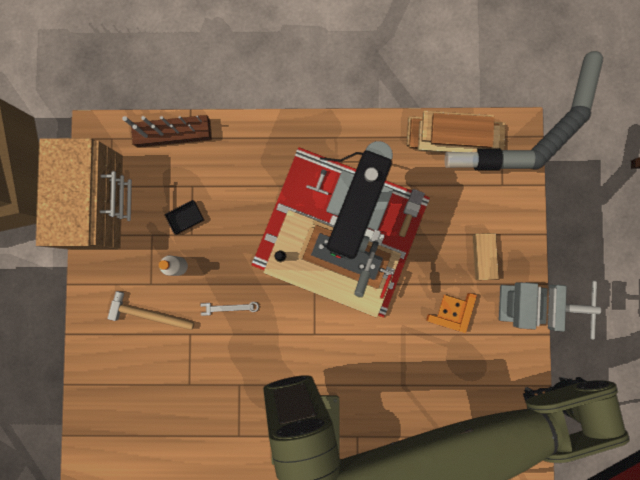

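Side view: press at about (305,210), strap (345,262), sled handle (312,297), grip (385,207). Top view: head (362,200), handle (280,256), lever grip about (368,275); the press is yawed about −18°. I'll take enlarged crops.

```bash
python3 - <<'E'
import cv2
a=cv2.imread("pics/top0.png")[135:335,240:440];b=cv2.imread("pics/side0.png")[160:340,225:425]
cv2.imwrite("pics/ct.png",cv2.resize(a,(600,600),interpolation=cv2.INTER_CUBIC))
cv2.imwrite("pics/cs.png",cv2.resize(b,(660,594),interpolation=cv2.INTER_CUBIC))
E
```

```text
(no output)
```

View pics/ct.png

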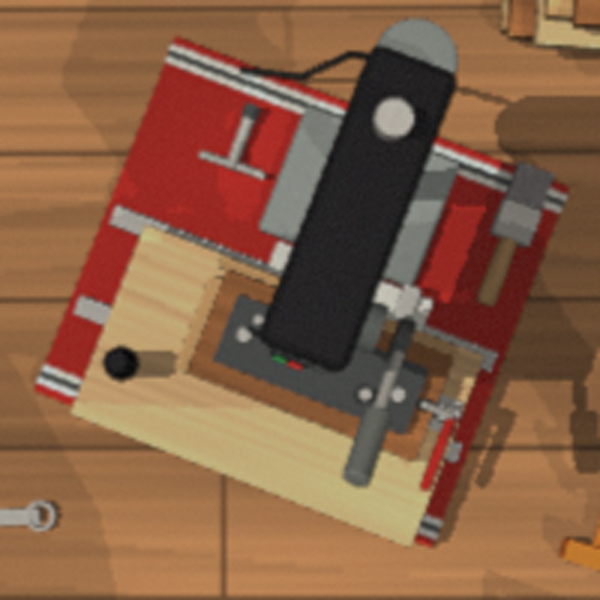

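View pics/cs.png

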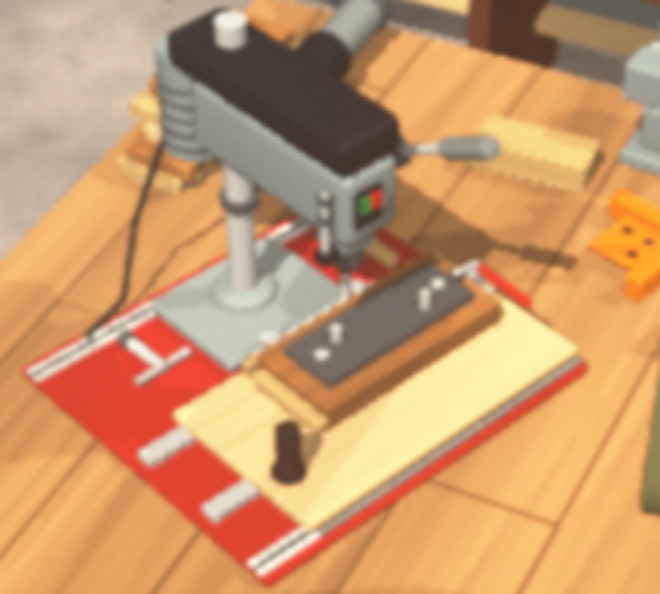

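Top crop: handle top (121,362), strap corners (240,293), (215,362), (408,432), grip about (372,428), board corners (175,38), (37,391), (430,546), (568,195). Side crop: handle top (288,427), strap corners (285,350), (333,385), (475,297), (430,262), rod tip about (347,295), and pin tops A (336,328) and B (425,292).

```bash
cat > h.py <<'E'
import numpy as np
from station import camera_params
from scipy.optimize import least_squares
def proj(n,P):
    p=camera_params(n);f=240/np.tan(np.radians(p["fov_y"]/2));M=np.linalg.inv(p["cam_to_world"])
    q=np.atleast_2d(P)@M[:3,:3].T+M[:3,3];return np.c_[q[:,0]/q[:,2]*f+p["cx"],q[:,1]/q[:,2]*f+p["cy"]]
def plane(n,uv,z):
    p=camera_params(n);f=240/np.tan(np.radians(p["fov_y"]/2));T=p["cam_to_world"]
    d=T[:3,:3]@[(uv[0]-p["cx"])/f,(uv[1]-p["cy"])/f,1];return T[:3,3]+d*(z-T[2,3])/d[2]
def rot(a): return np.array([[np.cos(a),-np.sin(a)],[np.sin(a),np.cos(a)]])
def crop(n,c,o,s): return ((np.array(c)+.5)/s-.5+o)
ct=lambda *c:crop("top",c,np.array([240,135]),3)
cs=lambda *c:crop("side",c,np.array([225,160]),3.3)
E
python3 - <<'E'
from h import *
pr=lambda *a:print(*[x if isinstance(x,str) else np.round(x*1000,1) for x in a])
b=[plane("top",ct(*c),.012)[:2] for c in((175,38),(37,391),(430,546),(568,195))]
BL,FL,FR,BR=b; pr("board",BL-FL,BR-FR,FL-FR,BL-BR)
v=(BL-FL+BR-FR); w=(FL-FR+BL-BR); print(np.degrees(np.arctan2(v[1],v[0])),np.degrees(np.arctan2(-w[0],w[1])), [np.linalg.norm(x) for x in(BL-FL,BR-FR,FL-FR,BL-BR)])
yaw=np.arctan2(*(v/2+np.array([w[1],-w[0]])/2)[::-1]);R=rot(yaw)
C=sum(b)/4;pr("C",C)
F=lambda p:(R.T@(p[:2]-C))
S=[("handle",.12,(121,362),(288,427)),("grip",.319,(372,428),(470,148)),("sBL",.098,(240,293),(285,350)),("sFL",.098,(215,362),(333,385)),("sFR",.098,(408,432),(475,297)),("sBR",.098,None,(430,262)),("rod",.13,None,(347,295)),("pinA",.112,(258,320),(336,328)),("pinB",.112,(366,393),(425,292))]
for n,z,a,c in S:
    if a: pr(n,"top",F(plane("top",ct(*a),z)),plane("top",ct(*a),z))
    pr(n,"side",F(plane("side",cs(*c),z)),plane("side",cs(*c),z))
for y in(50,-50): pr("head edge",F(plane("top",ct(*((267,345) if y>0 else (345,372))),.33)))
E
```

```text
board [ 369.  -141.9] [ 360.7 -145.9] [158.5 403.3] [166.8 407.3]
-21.518096399943968 -21.86668579665778 [np.float64(0.3953448551424113), np.float64(0.38909274408934397), np.float64(0.43336299487182645), np.float64(0.44015484127536797)]
C [ 603.4 -109. ]
handle top [-137.9  136.1] [525.5  68.4 120. ]
handle side [-141.3  142. ] [524.6  75.2 120. ]
grip top [-113.3  -96.4] [ 462.5 -156.7  319. ]
grip side [-131.6  -97.4] [ 445.1 -150.8  319. ]
sBL top [-32.3  55.2] [593.8 -45.8  98. ]
sBL side [-39.4  58.9] [588.5 -39.7  98. ]
sFL top [-104.    52.9] [526.3 -21.4  98. ]
sFL side [-109.3   57.3] [523.  -15.3  98. ]
sFR top [ -98.1 -146.2] [ 458.2 -208.6   98. ]
sFR side [-109.3 -137. ] [ 451.2 -195.9   98. ]
sBR side [ -37.9 -141.8] [ 515.7 -226.7   98. ]
rod side [-46.5 -17.8] [ 553.6 -108.4  130. ]
pinA top [-51.3  28.7] [566.3 -63.3 112. ]
pinA side [-60.9  10. ] [550.5 -77.2 112. ]
pinB top [-78.5 -93.8] [ 495.7 -167.1  112. ]
pinB side [-80.8 -93.2] [ 493.9 -165.8  112. ]
head edge [-82.    9.2]
head edge [-79.1 -58.4]
```

>>> play_rows([
  {"slide": [22, -56, 0], "roll": -10.4, "jaw": 70},
  {"slide": [43, -112, 0], "roll": -20.8, "jaw": 70},
  {"slide": [65, -168, 0], "roll": -31.2, "jaw": 70},
  {"slide": [86, -224, 0], "roll": -41.6, "jaw": 70},
  {"slide": [108, -280, 0], "roll": -52, "jaw": 70},
])

```text
time: 0.72
tcp_pos: [0.208, -0.3223, 0.2497]
orientation: [-2.593, -1.773, -0.001]
force: [0.6, -0.1, 0.9]
width: 0.817
finger_force: 0.0
```

>>> play_rows([
  {"slide": [60, 5, 0], "roll": 0, "jaw": 60},
  {"slide": [120, 10, 0], "roll": 0, "jaw": 60},
  {"slide": [180, 15, 0], "roll": 0, "jaw": 60},
  {"slide": [240, 15, 0], "roll": 0, "jaw": 60},
  {"slide": [300, 18, 0], "roll": 0, "jaw": 60},
])

```text
time: 1.35
tcp_pos: [0.3354, -0.05, 0.2503]
orientation: [2.597, 1.766, 0.001]
force: [0.6, -0.8, -0.2]
width: 0.701
finger_force: 0.0
```

>>> play_rows([
  {"slide": [45, 30, 0], "roll": 0, "jaw": 60},
  {"slide": [90, 70, 0], "roll": 0, "jaw": 60},
  {"slide": [135, 95, 0], "roll": 0, "jaw": 60},
  {"slide": [180, 110, 0], "roll": 0, "jaw": 60},
  {"slide": [180, 110, 0], "roll": 0, "jaw": 60},
])

```text
time: 1.98
tcp_pos: [0.5045, 0.0769, 0.2492]
orientation: [-2.594, -1.77, 0.003]
force: [0.2, -0.3, 0.5]
width: 0.706
finger_force: 0.0
```

```bash
python3 - <<'E'
from station import get_image,arm
import cv2
from h import *
o=arm.get_obs();t=o["tcp_pos"];print(t,o["force"],o["orientation"])
a=get_image("side")
b=get_image("top");cv2.imwrite("pics/s1.png",a);cv2.imwrite("pics/t1.png",b)
A=cv2.resize(a[210:320,255:395],None,fx=5.7,fy=5.4,interpolation=cv2.INTER_CUBIC)[:590]
cv2.imwrite("pics/s1c.png",A)
C=np.array([.6034,-.109]);print(rot(np.radians(-21.7)).T@(t[:2]-C))
E
```

```text
[0.50450453 0.07685275 0.24923705] [ 0.23340679 -0.30615519  0.49613049] [-2.59375373 -1.77009281  0.00289194]
[-0.16060546  0.13611557]
```

View pics/s1c.png

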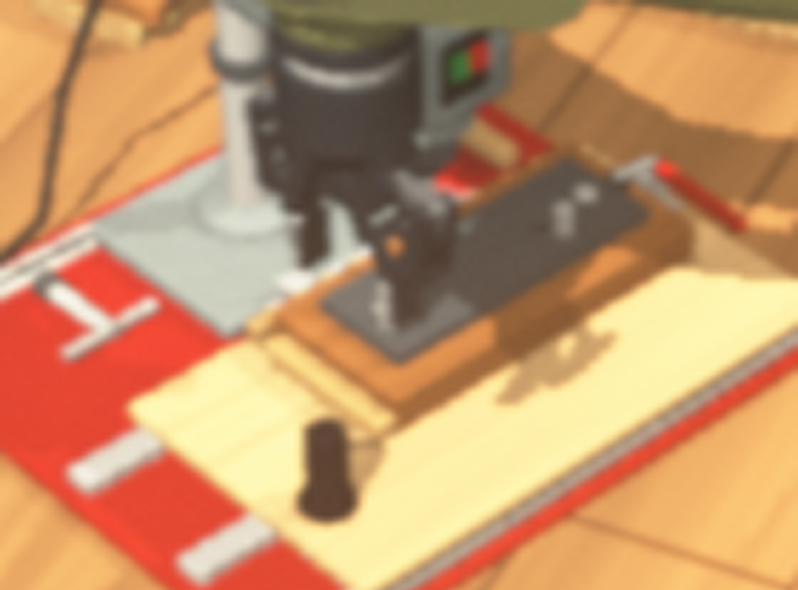

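The crop shows the free handle, its top at about (325,425), with the gripper still above it. Now I'll descend over it and grip.

>>> play_rows([
  {"slide": [3, 20, 30], "roll": 0, "jaw": 60},
  {"slide": [3, 20, 75], "roll": 0, "jaw": 60},
  {"slide": [3, 20, 120], "roll": 0, "jaw": 60},
  {"slide": [3, 20, 147], "roll": 0, "jaw": 60},
  {"slide": [3, 20, 147], "roll": 0, "jaw": 60},
])

```text
time: 2.7
tcp_pos: [0.5207, 0.0693, 0.1009]
orientation: [-2.597, -1.763, 0.007]
force: [0.3, -0.3, 0.8]
width: 0.698
finger_force: 0.0
```

>>> play_rows([
  {"slide": [0, 0, 0], "roll": 0, "jaw": 40},
  {"slide": [0, 0, 0], "roll": 0, "jaw": 26},
  {"slide": [0, 0, 0], "roll": 0, "jaw": 20},
  {"slide": [0, 0, 0], "roll": 0, "jaw": 20},
  {"slide": [0, 0, 0], "roll": 0, "jaw": 20},
], newtons=30)

```text
time: 3.32
tcp_pos: [0.5249, 0.0702, 0.1056]
orientation: [2.596, 1.765, 0.004]
force: [0.2, -1.6, 6.0]
width: 0.295
finger_force: 29.7
```

```bash
python3 - <<'E'
from station import get_image,arm
import cv2
from h import *
o=arm.get_obs();t=o["tcp_pos"];print(t,o["force"],o["orientation"])
R=rot(np.radians(-21.7));C=np.array([.6034,-.109]);print(R.T@(t[:2]-C))
print(proj("side",np.r_[t[:2],.12]),proj("top",np.r_[t[:2],.12]))
a=cv2.imread("pics/side0.png")[205:270,295:385]
A=cv2.resize(a,None,fx=8.5,fy=8.5,interpolation=cv2.INTER_CUBIC)
cv2.imwrite("pics/s0z.png",A)
E
```

```text
[0.52489645 0.07018533 0.10559887] [ 0.17484251 -1.5720867   5.96526259] [2.59567869 1.76527308 0.00401817]
[-0.1391934   0.13746049]
[[312.57798024 288.0015643 ]] [[279.39481186 255.55483726]]
```

View pics/s0z.png

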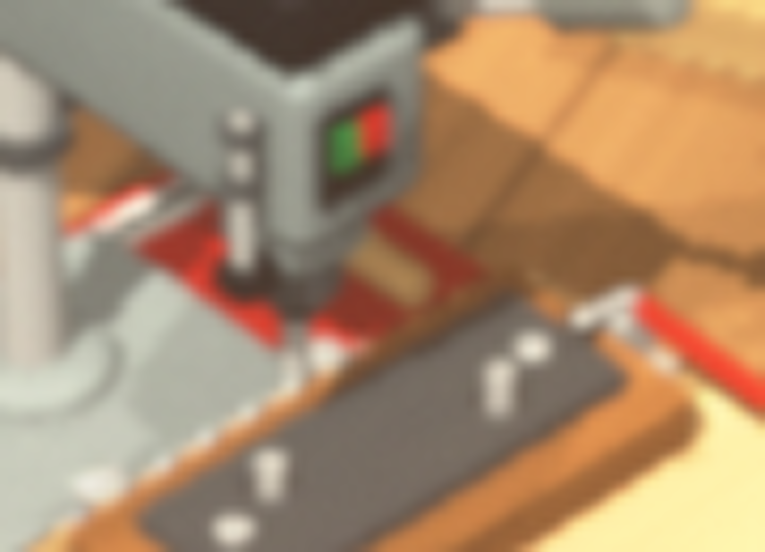

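Zoomed side view: rod from about (296,315) to its tip near (293,382). Pin A top (270,457) with base at (270,493), pin B top (498,368) with base at (498,410). I'll slide the sled toward A by about (+15, −27) mm in press axes and then release.

>>> play_rows([
  {"slide": [-9, 5, 0], "roll": 0, "jaw": 20},
  {"slide": [-18, 10, 0], "roll": 0, "jaw": 20},
  {"slide": [-27, 15, 0], "roll": 0, "jaw": 20},
  {"slide": [-27, 15, 0], "roll": 0, "jaw": 20},
  {"slide": [-27, 15, 0], "roll": 0, "jaw": 20},
])

```text
time: 3.95
tcp_pos: [0.5287, 0.0398, 0.1056]
orientation: [2.597, 1.765, 0.004]
force: [-1.3, -0.9, 7.1]
width: 0.296
finger_force: 29.8
```

>>> play_rows([
  {"slide": [0, 0, 0], "roll": 0, "jaw": 40},
  {"slide": [0, 0, 0], "roll": 0, "jaw": 60},
  {"slide": [0, 0, 0], "roll": 0, "jaw": 60},
  {"slide": [0, 0, -60], "roll": 0, "jaw": 60},
  {"slide": [0, 0, -120], "roll": 0, "jaw": 60},
])

```text
time: 4.58
tcp_pos: [0.5266, 0.0399, 0.2234]
orientation: [-2.596, -1.766, 0.004]
force: [1.3, -0.4, 0.9]
width: 0.702
finger_force: 0.0
```

>>> play_rows([
  {"slide": [0, -50, -30], "roll": 0, "jaw": 40},
  {"slide": [-10, -105, -60], "roll": 0, "jaw": 20},
  {"slide": [-60, -124, -95], "roll": 0, "jaw": 0},
  {"slide": [-110, -124, -130], "roll": 0, "jaw": 0},
  {"slide": [-160, -124, -165], "roll": 0, "jaw": 0},
])

```text
time: 5.2
tcp_pos: [0.3521, -0.064, 0.3894]
orientation: [2.595, 1.768, 0.001]
force: [1.8, -0.6, 0.9]
width: 0.003
finger_force: 0.0
```

>>> play_rows([
  {"slide": [-48, 0, -12], "roll": 0, "jaw": 0},
  {"slide": [-48, 0, -12], "roll": 0, "jaw": 0},
])

```text
time: 5.45
tcp_pos: [0.3349, -0.1104, 0.4016]
orientation: [2.602, 1.756, 0.002]
force: [-0.0, -0.0, 0.1]
width: 0.003
finger_force: 0.0
```

```bash
python3 - <<'E'
from station import get_image,arm
import cv2
from h import *
o=arm.get_obs();t=o["tcp_pos"];print(t,o["force"],o["orientation"])
R=rot(np.radians(-21.7));C=np.array([.6034,-.109]);print(R.T@(t[:2]-C))
a=np.mean([get_image("side").astype(float) for _ in range(4)],0).astype(np.uint8);b=get_image("top")
cv2.imwrite("pics/s2.png",a);cv2.imwrite("pics/t2.png",b)
Z=lambda im,x,y,w,h,s:cv2.resize(im[y:y+h,x:x+w],None,fx=s,fy=s,interpolation=cv2.INTER_CUBIC)
L=Z(a,300,230,60,55,7);T=Z(b,335,205,60,90,6.5)
c=np.zeros((590,800,3),np.uint8);c[:L.shape[0],:L.shape[1]]=L;c[:T.shape[0],425:425+T.shape[1]][:, :375]=T[:, :375][:590];
G=Z(a,330,190,80,35,5);c[400:575,0:400]=G
cv2.imwrite("pics/c2.png",c)
E
```

```text
[ 0.33492424 -0.11035841  0.40164887] [-0.03623395 -0.0413372   0.05272462] [2.60172401e+00 1.75637648e+00 1.73078272e-03]
[-0.24894731 -0.10053018]
```

View pics/c2.png

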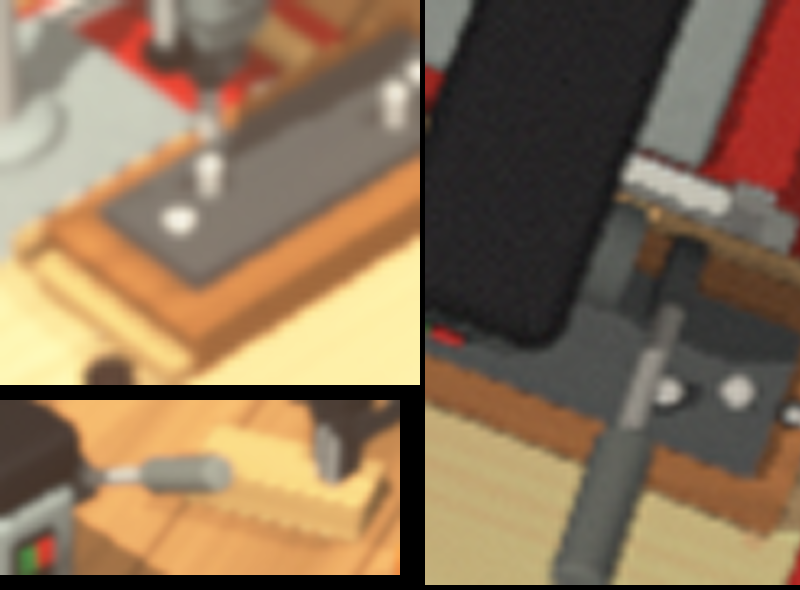

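Composite: rod and pin A share one column (crop x≈209). The rod tip is near y≈140, the pin top ≈157 and its base ≈190. The grip's far end in the top crop is near (580,575), its near end (625,430). In the side crop the grip runs from (145,474) to (222,473). Next I'll measure the fit numerically.

```bash
python3 - <<'E'
import cv2
from h import *
a=cv2.cvtColor(cv2.imread("pics/s2.png"),cv2.COLOR_BGR2GRAY).astype(int)
print("cols",*range(323,338))
for r in range(240,263):print(r,*a[r,323:338])
print("pinB");
for r in range(238,252):print(r,*a[r,350:364])
R=rot(np.radians(-21.7));C=np.array([.6034,-.109])
for z in(.098,.107,.112,.117,.13):print(z,proj("side",np.r_[C+R@[-.0465,-.0178],z])[0],proj("side",np.r_[C+R@[-.0435,-.0178],z])[0],proj("side",np.r_[C+R@[-.0465,-.0148],z])[0])
# grip triangulation by ends
f=lambda s,t,name:None
def tri(us,ut):
    from scipy.optimize import least_squares
    s=least_squares(lambda P:np.r_[proj("side",P)[0]-us,proj("top",P)[0]-ut],[.45,-.15,.32]);return s.x,s.fun
for us,ut in(((330+183/5,190+74/5),(335+(603-425)/6.5,205+500/6.5)),((330+218/5,190+73/5),(335+(582-425)/6.5,205+570/6.5)),((330+145/5,190+74/5),(335+(628-425)/6.5,205+432/6.5))):
    P,e=tri(np.array(us),np.array(ut));print(P,R.T@(P[:2]-C),e)
E
```

```text
cols 323 324 325 326 327 328 329 330 331 332 333 334 335 336 337
240 87 87 91 89 82 79 80 81 87 92 91 88 85 84 86
241 114 112 112 106 93 81 78 79 83 91 92 91 94 102 107
242 135 122 118 115 106 94 90 92 99 104 104 99 111 129 131
243 165 142 126 120 118 118 122 126 127 121 114 110 116 127 123
244 188 172 148 131 126 130 137 141 141 133 125 115 113 113 107
245 198 192 178 157 140 141 147 146 147 148 139 116 106 102 97
246 200 199 194 182 168 169 171 157 153 153 138 110 97 93 90
247 200 200 198 190 182 188 192 175 157 147 129 103 92 89 88
248 200 201 198 186 176 191 199 182 154 133 115 96 89 88 88
249 195 197 197 185 170 180 185 169 142 117 100 91 88 89 93
250 183 187 183 171 157 156 155 144 127 108 94 89 92 98 105
251 170 170 163 152 143 144 152 148 125 102 95 97 105 112 118
252 158 152 143 135 139 167 199 199 157 112 105 112 117 121 122
253 146 138 130 128 146 192 225 224 181 126 116 121 123 123 123
254 134 128 123 122 139 187 220 214 169 123 119 123 123 123 123
255 125 122 118 113 126 171 205 197 155 118 118 123 123 122 123
256 123 121 116 111 121 163 194 188 151 118 118 122 123 123 1
[... 1314 characters left out ...]
211 254.2920758 ] [329.23264065 253.85314442] [329.16510822 254.69361356]
0.112 [329.82732131 253.15771754] [329.22241276 252.71904761] [329.15475598 253.55905598]
0.117 [329.81802081 252.01972558] [329.21215215 251.58132103] [329.14437055 252.42086137]
0.13 [329.79369952 249.04381495] [329.1853202  248.60611901] [329.11721199 249.444408  ]
[ 0.45001427 -0.15426127  0.31394747] [-0.12578047 -0.0987676 ] [-0.5845038   0.00659166  0.19174061  0.42654247]
[ 0.42365533 -0.14512565  0.32927104] [-0.15364929 -0.10002553] [-0.70874614  0.01633594  0.23159551  0.51705554]
[ 0.47747419 -0.16468392  0.29815606] [-0.09641283 -0.09829841] [ 1.65291481e-01  7.32303917e-05 -5.44094053e-02 -1.20608089e-01]
```

>>> play_rows([
  {"slide": [0, 50, 0], "roll": 0, "jaw": 0},
  {"slide": [0, 100, 0], "roll": 0, "jaw": 0},
  {"slide": [0, 118, 5], "roll": 0, "jaw": 0},
  {"slide": [0, 118, 30], "roll": 0, "jaw": 0},
  {"slide": [0, 118, 30], "roll": 0, "jaw": 0},
], newtons=40)

```text
time: 6.32
tcp_pos: [0.4452, -0.1498, 0.3672]
orientation: [-2.591, -1.767, 0.005]
force: [-0.6, 0.9, -1.3]
width: -0.001
finger_force: 0.0
```

>>> play_rows([
  {"slide": [0, 0, 10], "roll": 0, "jaw": 0},
  {"slide": [0, 0, 20], "roll": 0, "jaw": 0},
  {"slide": [0, 0, 30], "roll": 0, "jaw": 0},
  {"slide": [0, 0, 30], "roll": 0, "jaw": 0},
])

```text
time: 6.82
tcp_pos: [0.4453, -0.1514, 0.3398]
orientation: [-2.598, -1.766, -0.0]
force: [0.7, 0.4, 1.9]
width: -0.002
finger_force: 1.2
```

>>> play_rows([
  {"slide": [-3, 0, 7], "roll": 0, "jaw": 0},
  {"slide": [-3, 0, 14], "roll": 0, "jaw": 0},
  {"slide": [-3, 0, 20], "roll": 0, "jaw": 0},
  {"slide": [-3, 0, 20], "roll": 0, "jaw": 0},
])

```text
time: 7.32
tcp_pos: [0.4439, -0.1542, 0.3194]
orientation: [-2.597, -1.766, 0.002]
force: [-1.2, -0.6, 3.3]
width: -0.003
finger_force: 1.4
```

>>> play_rows([
  {"slide": [0, 0, 5], "roll": 0, "jaw": 0},
  {"slide": [0, 0, 10], "roll": 0, "jaw": 0},
  {"slide": [0, 0, 15], "roll": 0, "jaw": 0},
  {"slide": [0, 0, 15], "roll": 0, "jaw": 0},
])

```text
time: 7.82
tcp_pos: [0.4441, -0.1541, 0.3046]
orientation: [-2.597, -1.766, 0.001]
force: [-1.7, -0.3, 2.9]
width: 0.002
finger_force: 1.5
```

```bash
cat > look.py <<'E'
import sys
from station import get_image,arm
import cv2
from h import *
a=np.mean([get_image("side").astype(float) for _ in range(4)],0)
cv2.imwrite(f"pics/{sys.argv[1]}.png",a.astype(np.uint8))
g=cv2.cvtColor(a.astype(np.uint8),cv2.COLOR_BGR2GRAY).astype(int)
print("cols",*range(323,340))
for r in range(240,263):print(r,*g[r,323:340])
o=arm.get_obs();print(o["tcp_pos"],o["force"])
E
python3 look.py s3
```

```text
cols 323 324 325 326 327 328 329 330 331 332 333 334 335 336 337 338 339
240 83 77 76 76 80 82 83 85 92 95 92 86 83 84 86 90 95
241 109 98 87 81 81 82 82 85 91 95 91 87 92 103 109 109 109
242 134 115 97 84 81 82 82 84 90 94 92 92 107 131 133 119 110
243 166 137 111 94 84 82 82 83 88 95 97 99 114 128 125 111 103
244 190 171 142 114 91 82 80 81 89 103 109 109 112 113 108 101 96
245 201 194 177 148 117 100 94 90 103 126 129 113 106 103 98 94 91
246 203 201 196 181 160 148 141 128 129 134 123 107 98 93 91 89 89
247 203 202 201 192 181 183 186 169 148 131 110 97 92 90 89 89 89
248 202 203 200 188 176 192 204 188 154 119 99 91 89 88 89 90 90
249 198 200 199 187 173 191 206 191 154 113 93 89 89 90 93 96 98
250 185 189 185 173 167 188 206 192 153 111 92 90 93 98 106 113 116
251 172 171 165 155 157 185 206 191 149 106 92 96 105 114 119 122 123
252 161 154 144 138 149 185 205 186 145 104 96 106 116 123 124 124 124
253 148 140 131 129 147 185 199 176 140 105 104 117 123 124 125 124 124
254 134 129 125 123 138 179 203 187 145 108 110 121 125 125 124 124 124
255 125 123 118 114 126 170 202 193 152 114 115 123 124 124 125 125 125
256 118 118 116 112 123 164 196 189 153 118 118 124 125 124 124 124 124
257 117 118 120 119 127 155 179 173 145 123 122 124 124 124 124 124 125
258 124 127 131 130 128 137 148 144 133 125 125 125 125 124 125 125 125
259 142 161 171 167 149 132 128 129 126 126 125 125 125 124 125 125 124
260 176 216 228 224 195 144 126 125 126 126 126 125 125 125 125 125 124
261 189 229 239 235 205 148 127 126 126 126 126 125 125 125 125 124 123
262 164 205 224 217 175 137 126 126 126 125 125 125 125 125 123 120 116
[ 0.44435335 -0.15419154  0.30550515] [-1.85971437  0.68929573  3.86770569]
```

>>> play_rows([
  {"slide": [0, 0, 4], "roll": 0, "jaw": 0},
  {"slide": [0, 0, 7], "roll": 0, "jaw": 0},
  {"slide": [0, 0, 7], "roll": 0, "jaw": 0},
])

```text
time: 8.4
tcp_pos: [0.4441, -0.1541, 0.2978]
orientation: [-2.597, -1.766, 0.001]
force: [-1.9, 0.1, 3.2]
width: -0.001
finger_force: 1.7
```

>>> play_rows([
  {"slide": [0, 0, 4], "roll": 0, "jaw": 0},
  {"slide": [0, 0, 7], "roll": 0, "jaw": 0},
  {"slide": [0, 0, 7], "roll": 0, "jaw": 0},
])

```text
time: 8.78
tcp_pos: [0.4441, -0.1541, 0.2909]
orientation: [-2.597, -1.766, 0.001]
force: [-3.6, 0.5, 3.7]
width: 0.001
finger_force: 1.9
```

>>> play_rows([
  {"slide": [0, 0, 4], "roll": 0, "jaw": 0},
  {"slide": [0, 0, 7], "roll": 0, "jaw": 0},
  {"slide": [0, 0, 7], "roll": 0, "jaw": 0},
])

```text
time: 9.15
tcp_pos: [0.4442, -0.1542, 0.2852]
orientation: [2.598, 1.767, -0.0]
force: [-4.5, 1.5, 8.2]
width: -0.003
finger_force: 4.1
```

```bash
python3 look.py s4
```

```text
cols 323 324 325 326 327 328 329 330 331 332 333 334 335 336 337 338 339
240 83 78 77 79 88 98 101 103 108 109 101 90 85 85 86 90 95
241 108 96 87 82 83 86 86 88 93 98 94 88 91 102 109 110 109
242 130 107 92 83 82 83 83 85 92 96 93 90 106 130 133 119 111
243 157 125 99 86 82 83 83 86 91 96 92 92 111 128 125 112 103
244 187 161 127 100 88 85 84 86 92 95 94 97 107 113 109 102 96
245 201 190 165 130 103 91 85 88 93 96 99 102 103 102 98 94 90
246 203 201 190 162 128 98 87 85 88 93 99 100 97 94 92 90 88
247 203 204 199 184 155 131 118 109 97 93 98 96 92 90 89 89 89
248 203 203 201 186 167 171 177 160 126 99 93 91 90 89 90 90 89
249 199 200 199 187 172 188 202 186 144 103 91 89 89 89 90 91 94
250 185 189 186 174 167 188 206 193 149 104 90 91 93 94 95 98 106
251 173 171 165 155 157 185 206 192 149 103 90 96 103 107 109 114 119
252 162 154 145 139 148 182 207 192 148 104 96 106 117 119 120 123 124
253 149 140 132 128 143 182 208 194 149 106 103 117 123 124 124 124 125
254 135 130 124 123 136 179 211 200 152 109 110 121 124 125 124 124 125
255 125 121 117 113 126 171 206 198 155 114 115 123 125 125 125 125 125
256 119 117 115 111 123 165 197 191 154 119 119 124 125 125 125 125 125
257 118 117 118 118 126 156 179 173 146 124 122 125 125 125 125 125 125
258 124 128 130 129 129 138 148 144 133 125 125 125 125 125 125 125 125
259 142 161 172 168 150 133 129 128 127 126 126 125 125 125 125 125 125
260 177 217 228 225 196 145 127 126 126 127 126 126 126 125 125 125 125
261 190 229 240 236 206 148 128 127 126 126 126 126 125 126 125 125 123
262 164 206 225 218 175 137 127 126 126 126 126 125 126 125 123 121 117
[ 0.4442175  -0.15416724  0.28518   ] [-4.73185053  2.79899708  7.6225872 ]
```

```bash
python3 - <<'E'
import cv2
from h import *
a=cv2.cvtColor(cv2.imread("pics/s4.png"),cv2.COLOR_BGR2HSV).astype(float)
g=cv2.cvtColor(cv2.imread("pics/s4.png"),cv2.COLOR_BGR2LAB).astype(np.float32)[...,2] # b*: wood vs grey
C=np.array([.6034,-.109])
def S(R,x,y):
    P=np.c_[np.c_[x,y]@R.T+C,np.full(len(x),.098)];p=proj("side",P).astype(np.float32)
    return cv2.remap(g,p[None,:,0],p[None,:,1],cv2.INTER_LINEAR)[0]
def edge(R,ax,c,others,sgn):
    t=np.arange(-14,14,.25)/1000;out=[]
    for o in others:
        x,y=(c+t,np.full_like(t,o)) if ax==0 else (np.full_like(t,o),c+t)
        v=S(R,x,y)*sgn;lo,hi=np.percentile(v[:20],50),np.percentile(v[-20:],50)
        i=np.where((v[:-1]<(lo+hi)/2)&(v[1:]>=(lo+hi)/2))[0]
        out.append((c+t[i[0]])*1000 if len(i) else np.nan)
    return np.array(out)
R=rot(np.radians(-21.7))
cx,cy=-.059,-.0675
for n,ax,c,o,s in(("front",0,cx-.035,cy+np.linspace(-.08,.08,9),-1),("back",0,cx+.035,cy+np.linspace(-.09,.09,10),1),("left",1,cy+.1,cx+np.linspace(-.025,.025,7),1),("right",1,cy-.1,cx+np.linspace(-.025,.025,7),-1)):
    print(n,np.round(edge(R,ax,c,o,s),1))
T=proj("side",np.r_[C+R@np.array([-.0465,-.0178]),.13]);print(T)
E
```

```text
front [-95.8 -95.8 -96.2 -96.  -96.8 -96.5 -96.  -96.8 -96.8]
back [-19.2 -19.7 -19.2 -19.5 -21.  -24.  -17.  -20.7 -20.7 -20.7]
left [36.5 36.5 36.8 36.3 36.8 36.5 36.3]
right [-165.8 -165.8 -168.5 -172.5 -165.  -168.2 -170.2]
[[329.79369952 249.04381495]]
```

>>> play_rows([
  {"slide": [0, 0, -45], "roll": 0, "jaw": 0},
  {"slide": [0, 0, -90], "roll": 0, "jaw": 0},
  {"slide": [0, -20, -100], "roll": 0, "jaw": 0},
  {"slide": [0, -70, -100], "roll": 0, "jaw": 0},
  {"slide": [0, -120, -100], "roll": 0, "jaw": 30},
])

```text
time: 9.98
tcp_pos: [0.3321, -0.1099, 0.3835]
orientation: [2.598, 1.767, 0.0]
force: [0.1, -0.9, 0.9]
width: 0.198
finger_force: 0.0
```

>>> play_rows([
  {"slide": [50, 0, 0], "roll": 0, "jaw": 60},
  {"slide": [105, 20, 40], "roll": 0, "jaw": 60},
  {"slide": [160, 60, 80], "roll": 0, "jaw": 60},
  {"slide": [211, 100, 120], "roll": 0, "jaw": 60},
  {"slide": [211, 127, 130], "roll": 0, "jaw": 60},
])

```text
time: 10.6
tcp_pos: [0.5296, 0.0414, 0.2522]
orientation: [2.595, 1.77, 0.001]
force: [0.3, -0.4, 0.1]
width: 0.705
finger_force: 0.0
```

>>> play_rows([
  {"slide": [0, 0, 0], "roll": 0, "jaw": 60},
  {"slide": [0, 0, 0], "roll": 0, "jaw": 60},
])

```text
time: 10.85
tcp_pos: [0.5283, 0.0394, 0.2536]
orientation: [-2.597, -1.766, 0.001]
force: [0.5, 0.2, 0.3]
width: 0.704
finger_force: 0.0
```

>>> play_rows([
  {"slide": [0, 0, 50], "roll": 0, "jaw": 60},
  {"slide": [0, 0, 100], "roll": 0, "jaw": 60},
  {"slide": [0, 0, 148], "roll": 0, "jaw": 60},
  {"slide": [0, 0, 148], "roll": 0, "jaw": 40},
  {"slide": [0, 0, 148], "roll": 0, "jaw": 30},
], newtons=30)

```text
time: 11.48
tcp_pos: [0.53, 0.0392, 0.1099]
orientation: [2.595, 1.764, 0.007]
force: [1.1, 0.0, 0.2]
width: 0.351
finger_force: 0.0
```

>>> play_rows([
  {"slide": [0, 0, 0], "roll": 0, "jaw": 20},
  {"slide": [1, -1, 0], "roll": 0, "jaw": 20},
  {"slide": [2.2, -2, 0], "roll": 0, "jaw": 20},
  {"slide": [2.2, -2, 0], "roll": 0, "jaw": 20},
  {"slide": [2.2, -2, 0], "roll": 0, "jaw": 20},
])

```text
time: 12.1
tcp_pos: [0.5304, 0.0414, 0.1102]
orientation: [2.593, 1.763, 0.009]
force: [2.5, -4.7, 6.3]
width: 0.294
finger_force: 30.8
```

>>> play_rows([
  {"slide": [0.2, -1.5, 0], "roll": 0, "jaw": 20},
  {"slide": [0.2, -3, 0], "roll": 0, "jaw": 20},
  {"slide": [0.2, -3, 0], "roll": 0, "jaw": 20},
  {"slide": [0.2, -3, 0], "roll": 0, "jaw": 20},
])

```text
time: 12.6
tcp_pos: [0.5276, 0.0425, 0.1102]
orientation: [2.593, 1.763, 0.008]
force: [1.3, -5.3, 6.8]
width: 0.292
finger_force: 30.8
```

>>> play_rows([
  {"slide": [0, 0, 0], "roll": 0, "jaw": 40},
  {"slide": [0, 0, 0], "roll": 0, "jaw": 60},
  {"slide": [0, 0, 0], "roll": 0, "jaw": 60},
  {"slide": [0, 0, -60], "roll": 0, "jaw": 60},
  {"slide": [0, 0, -120], "roll": 0, "jaw": 60},
])

```text
time: 13.22
tcp_pos: [0.5237, 0.0437, 0.2264]
orientation: [-2.596, -1.766, 0.004]
force: [1.3, -0.1, 0.1]
width: 0.703
finger_force: 0.0
```

>>> play_rows([
  {"slide": [0, -50, -30], "roll": 0, "jaw": 40},
  {"slide": [-10, -105, -60], "roll": 0, "jaw": 20},
  {"slide": [-60, -124, -95], "roll": 0, "jaw": 0},
  {"slide": [-110, -124, -130], "roll": 0, "jaw": 0},
  {"slide": [-160, -124, -165], "roll": 0, "jaw": 0},
])

```text
time: 13.85
tcp_pos: [0.3492, -0.0602, 0.3924]
orientation: [2.595, 1.769, 0.001]
force: [1.2, -0.2, -0.1]
width: 0.0
finger_force: 0.0
```

>>> play_rows([
  {"slide": [-53, 0, 0], "roll": 0, "jaw": 0},
  {"slide": [-53, 50, 0], "roll": 0, "jaw": 0},
  {"slide": [-53, 100, 0], "roll": 0, "jaw": 0},
  {"slide": [-53, 119, 0], "roll": 0, "jaw": 0},
  {"slide": [-53, 119, 20], "roll": 0, "jaw": 0},
])

```text
time: 14.48
tcp_pos: [0.4427, -0.1532, 0.3714]
orientation: [2.597, 1.766, 0.001]
force: [0.2, 0.5, 0.5]
width: -0.003
finger_force: 0.0
```

```bash
python3 look.py s5|sed -n 8,21p; python3 -c "
from station import arm;print(arm.get_obs()['tcp_pos'])"
```

```text
246 201 201 195 184 170 170 172 162 160 153 132 113 105 98 94 91 89
247 201 202 201 195 186 189 194 177 164 154 132 106 95 92 90 89 89
248 202 203 203 198 187 191 200 185 159 141 121 99 92 89 89 90 95
249 199 200 202 194 182 184 188 174 146 123 104 93 89 90 93 98 106
250 190 191 190 178 167 162 158 145 128 110 95 90 93 98 105 113 118
251 177 176 171 160 150 142 137 130 116 100 95 98 105 113 119 122 123
252 166 160 152 143 141 150 159 155 130 107 106 113 118 122 124 124 124
253 153 143 136 133 149 189 217 209 170 128 119 122 124 124 124 124 124
254 141 131 126 128 152 203 229 223 183 134 122 124 124 124 124 124 123
255 130 125 121 120 139 183 214 206 166 126 121 124 124 124 124 124 124
256 124 122 117 113 127 168 198 191 154 119 119 124 124 124 124 124 124
257 125 123 119 115 126 163 189 181 148 121 121 123 124 124 124 124 124
258 125 125 125 122 128 146 160 154 134 123 123 124 124 124 124 124 124
259 134 144 147 140 130 130 134 131 126 125 125 125 124 124 125 124 125
[ 0.44071953 -0.1521304   0.37019867]
```

>>> play_rows([
  {"slide": [0, 4, 20], "roll": 0, "jaw": 0},
  {"slide": [0, 4, 40], "roll": 0, "jaw": 0},
  {"slide": [0, 4, 60], "roll": 0, "jaw": 0},
  {"slide": [0, 4, 75], "roll": 0, "jaw": 0},
  {"slide": [0, 4, 75], "roll": 0, "jaw": 0},
])

```text
time: 15.3
tcp_pos: [0.4447, -0.1539, 0.2943]
orientation: [-2.596, -1.765, 0.002]
force: [-1.7, 1.0, 3.8]
width: 0.001
finger_force: 1.7
```

>>> play_rows([
  {"slide": [0, 0, 3], "roll": 0, "jaw": 0},
  {"slide": [0, 0, 5], "roll": 0, "jaw": 0},
  {"slide": [0, 0, 5], "roll": 0, "jaw": 0},
])

```text
time: 15.68
tcp_pos: [0.4454, -0.1542, 0.2916]
orientation: [2.598, 1.766, 0.0]
force: [-2.9, 0.7, 3.7]
width: 0.0
finger_force: 1.9
```

>>> play_rows([
  {"slide": [0, 0, 3], "roll": 0, "jaw": 0},
  {"slide": [0, 0, 5], "roll": 0, "jaw": 0},
  {"slide": [0, 0, 5], "roll": 0, "jaw": 0},
])

```text
time: 16.05
tcp_pos: [0.4453, -0.1542, 0.286]
orientation: [-2.598, -1.766, 0.0]
force: [-1.5, 1.9, 3.7]
width: 0.0
finger_force: 2.0
```

>>> play_rows([
  {"slide": [0, 0, 3], "roll": 0, "jaw": 0},
  {"slide": [0, 0, 5], "roll": 0, "jaw": 0},
  {"slide": [0, 0, 5], "roll": 0, "jaw": 0},
])

```text
time: 16.42
tcp_pos: [0.4454, -0.1542, 0.2829]
orientation: [2.597, 1.766, 0.001]
force: [-5.6, 2.9, 9.9]
width: -0.002
finger_force: 4.9
```

>>> play_rows([
  {"slide": [0, 0, 4], "roll": 0, "jaw": 0},
  {"slide": [0, 0, 8], "roll": 0, "jaw": 0},
  {"slide": [0, 0, 10], "roll": 0, "jaw": 0},
  {"slide": [0, 0, 10], "roll": 0, "jaw": 0},
])

```text
time: 16.92
tcp_pos: [0.4456, -0.1543, 0.2729]
orientation: [2.597, 1.766, 0.001]
force: [-4.6, 2.3, 9.5]
width: -0.002
finger_force: 5.0
```

>>> play_rows([
  {"slide": [0, 0, 3], "roll": 0, "jaw": 0},
  {"slide": [0, 0, 6], "roll": 0, "jaw": 0},
  {"slide": [0, 0, 6], "roll": 0, "jaw": 0},
])

```text
time: 17.3
tcp_pos: [0.4461, -0.1545, 0.2671]
orientation: [2.596, 1.765, 0.002]
force: [-3.1, 1.4, 8.9]
width: 0.001
finger_force: 4.8
```

```bash
python3 look.py s6|sed -n '1p;8,24p'; python3 - <<'E'
import cv2
a=cv2.imread("pics/s6.png")[225:275,300:370]
cv2.imwrite("pics/s6c.png",cv2.resize(a,None,fx=11,fy=11,interpolation=cv2.INTER_CUBIC))
E
```

```text
cols 323 324 325 326 327 328 329 330 331 332 333 334 335 336 337 338 339
246 198 181 154 127 110 103 100 99 99 96 94 95 98 98 94 92 89
247 202 197 183 154 117 101 97 95 92 91 92 94 94 92 90 90 89
248 204 204 199 177 138 107 95 91 87 88 92 92 90 90 88 89 90
249 201 203 202 189 160 138 131 121 105 92 91 90 90 89 89 90 91
250 192 193 191 178 166 172 182 170 135 100 90 90 90 90 90 92 96
251 179 177 172 161 161 185 204 189 148 104 89 91 94 97 98 100 107
252 167 162 154 145 151 184 207 193 149 104 94 99 106 113 115 116 119
253 155 145 137 132 145 182 206 193 149 107 103 114 119 123 123 124 124
254 142 132 126 125 141 181 207 194 151 111 111 122 124 125 125 125 125
255 129 123 118 119 137 180 207 196 156 118 117 124 126 125 125 125 125
256 119 117 114 113 131 177 206 193 155 120 120 125 125 126 125 125 125
257 118 117 117 116 130 168 194 184 150 123 122 125 125 125 125 125 125
258 123 124 124 124 129 148 163 156 136 125 125 126 126 125 126 126 125
259 130 139 142 137 130 132 135 132 128 126 127 125 125 126 125 125 125
260 151 178 187 172 147 130 127 127 126 127 126 126 125 126 126 125 126
261 181 218 222 211 175 138 127 126 127 127 126 126 126 126 126 126 125
262 192 225 226 212 172 136 125 125 126 126 126 125 126 125 125 124 121
```

View pics/s6c.png

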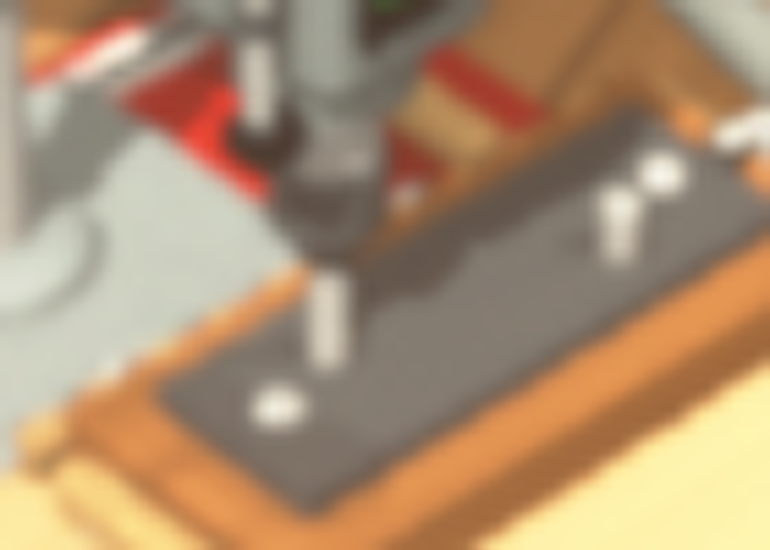

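The crop shows rod and pin A in one straight column (x≈328), going into the strap at y≈365. I'll continue slowly, watching the force.

>>> play_rows([
  {"slide": [0, 0, 3], "roll": 0, "jaw": 0},
  {"slide": [0, 0, 5], "roll": 0, "jaw": 0},
  {"slide": [0, 0, 5], "roll": 0, "jaw": 0},
])

```text
time: 17.88
tcp_pos: [0.4466, -0.1547, 0.2626]
orientation: [2.594, 1.764, 0.004]
force: [-2.7, 0.9, 8.9]
width: 0.001
finger_force: 4.9
```

>>> play_rows([
  {"slide": [0, 0, 2], "roll": 0, "jaw": 0},
  {"slide": [0, 0, 2], "roll": 0, "jaw": 0},
])

```text
time: 18.12
tcp_pos: [0.4469, -0.1548, 0.2609]
orientation: [2.594, 1.764, 0.005]
force: [-0.8, 1.1, 10.1]
width: -0.0
finger_force: 4.9
```

>>> play_rows([
  {"slide": [0, 0, 2], "roll": 0, "jaw": 0},
  {"slide": [0, 0, 2], "roll": 0, "jaw": 0},
])

```text
time: 18.38
tcp_pos: [0.4472, -0.1549, 0.2591]
orientation: [2.593, 1.763, 0.006]
force: [0.1, 0.9, 10.2]
width: -0.006
finger_force: 4.9
```

>>> play_rows([
  {"slide": [0, 0, 2], "roll": 0, "jaw": 0},
  {"slide": [0, 0, 2], "roll": 0, "jaw": 0},
])

```text
time: 18.62
tcp_pos: [0.4474, -0.1551, 0.2573]
orientation: [2.593, 1.763, 0.007]
force: [0.3, 0.0, 10.2]
width: -0.004
finger_force: 4.9
```

>>> play_rows([
  {"slide": [0, 0, 2], "roll": 0, "jaw": 0},
  {"slide": [0, 0, 2], "roll": 0, "jaw": 0},
])

```text
time: 18.88
tcp_pos: [0.4478, -0.1552, 0.2556]
orientation: [2.592, 1.762, 0.008]
force: [0.3, -0.7, 10.0]
width: -0.0
finger_force: 4.8
```

>>> play_rows([
  {"slide": [0, 0, 2], "roll": 0, "jaw": 0},
  {"slide": [0, 0, 2], "roll": 0, "jaw": 0},
])

```text
time: 19.12
tcp_pos: [0.4481, -0.1553, 0.2539]
orientation: [2.591, 1.762, 0.009]
force: [1.7, 0.8, 10.9]
width: 0.001
finger_force: 4.8
```

>>> play_rows([
  {"slide": [0, 0, 2], "roll": 0, "jaw": 0},
  {"slide": [0, 0, 2], "roll": 0, "jaw": 0},
])

```text
time: 19.38
tcp_pos: [0.4484, -0.1555, 0.2523]
orientation: [2.59, 1.761, 0.01]
force: [2.3, -0.5, 11.9]
width: -0.001
finger_force: 4.7
```

```bash
python3 look.py s7|sed -n '1p;8,26p'; python3 -c "
from station import arm;print(arm.get_obs()['joint_positions'])"
```

```text
cols 323 324 325 326 327 328 329 330 331 332 333 334 335 336 337 338 339
246 189 157 121 110 109 107 104 103 102 98 92 87 92 95 94 92 90
247 197 177 144 120 111 110 108 106 101 96 91 87 89 91 90 90 90
248 202 194 176 144 116 106 104 101 96 92 90 88 89 89 90 89 90
249 201 201 194 166 126 102 95 93 89 87 89 90 89 89 89 89 91
250 192 193 190 169 141 128 126 116 99 89 89 89 89 90 90 92 97
251 179 177 172 159 152 166 178 161 123 95 89 90 91 91 92 96 107
252 167 163 154 145 149 180 202 186 142 101 93 97 98 99 100 107 118
253 154 145 137 133 144 182 207 193 149 107 103 113 116 116 116 120 123
254 141 132 126 126 141 181 207 194 150 110 111 122 124 124 124 124 125
255 129 123 119 118 135 178 206 193 150 115 117 124 125 125 125 126 125
256 120 117 114 112 128 175 205 193 152 118 120 125 125 126 125 125 125
257 116 116 115 114 127 168 198 187 150 122 122 125 126 125 125 126 125
258 116 116 117 117 125 149 166 158 136 125 125 126 126 126 126 126 126
259 124 132 136 129 123 128 135 132 127 126 126 126 126 125 126 126 126
260 150 176 184 168 141 122 120 121 123 125 125 125 125 126 126 126 126
261 181 218 222 210 171 131 118 117 119 120 120 122 124 125 126 126 125
262 193 225 226 212 171 130 117 116 117 117 117 118 119 121 123 123 121
[ 0.44843319 -0.15548035  0.25225141] [ 2.85608912 -0.84049786 11.88617163]
[-4.47280872e-01 -2.86058871e-01  2.03182592e+00  6.70846066e-04
  1.38465905e+00 -7.08401443e-02]
```

About 34 mm of travel at steady driving force, so the rod has entered the counterbore. I'll continue in small steps.

>>> play_rows([
  {"slide": [0, 0, 1.5], "roll": 0, "jaw": 0},
  {"slide": [0, 0, 1.5], "roll": 0, "jaw": 0},
])

```text
time: 19.82
tcp_pos: [0.4487, -0.1556, 0.251]
orientation: [2.59, 1.761, 0.011]
force: [2.9, -1.5, 11.4]
width: -0.003
finger_force: 4.7
```

>>> play_rows([
  {"slide": [0, 0, 1.5], "roll": 0, "jaw": 0},
  {"slide": [0, 0, 1.5], "roll": 0, "jaw": 0},
])

```text
time: 20.08
tcp_pos: [0.4485, -0.1555, 0.2494]
orientation: [2.59, 1.761, 0.01]
force: [2.0, -0.7, 12.5]
width: -0.005
finger_force: 4.9
```

>>> play_rows([
  {"slide": [0, 0, 1.5], "roll": 0, "jaw": 0},
  {"slide": [0, 0, 1.5], "roll": 0, "jaw": 0},
])

```text
time: 20.32
tcp_pos: [0.4483, -0.1555, 0.2479]
orientation: [2.59, 1.761, 0.009]
force: [1.7, -0.7, 12.0]
width: -0.001
finger_force: 5.0
```

>>> play_rows([
  {"slide": [0, 0, 1.5], "roll": 0, "jaw": 0},
  {"slide": [0, 0, 1.5], "roll": 0, "jaw": 0},
])

```text
time: 20.58
tcp_pos: [0.4482, -0.1555, 0.2462]
orientation: [2.591, 1.761, 0.009]
force: [1.5, 0.5, 11.5]
width: -0.001
finger_force: 5.0
```

>>> play_rows([
  {"slide": [0, 0, 1.5], "roll": 0, "jaw": 0},
  {"slide": [0, 0, 1.5], "roll": 0, "jaw": 0},
])

```text
time: 20.82
tcp_pos: [0.4485, -0.1556, 0.2449]
orientation: [2.59, 1.761, 0.01]
force: [2.3, -1.8, 11.2]
width: 0.002
finger_force: 4.7
```

>>> play_rows([
  {"slide": [0, 0, 1.5], "roll": 0, "jaw": 0},
  {"slide": [0, 0, 1.5], "roll": 0, "jaw": 0},
])

```text
time: 21.08
tcp_pos: [0.4484, -0.1556, 0.2434]
orientation: [2.59, 1.761, 0.009]
force: [1.8, -1.6, 11.9]
width: 0.004
finger_force: 4.8
```

>>> play_rows([
  {"slide": [0, 0, 1.5], "roll": 0, "jaw": 0},
  {"slide": [0, 0, 1.5], "roll": 0, "jaw": 0},
])

```text
time: 21.32
tcp_pos: [0.4483, -0.1556, 0.2418]
orientation: [2.59, 1.761, 0.009]
force: [1.4, -0.2, 12.5]
width: -0.0
finger_force: 4.8
```

>>> play_rows([
  {"slide": [0, 0, 1.5], "roll": 0, "jaw": 0},
  {"slide": [0, 0, 1.5], "roll": 0, "jaw": 0},
])

```text
time: 21.58
tcp_pos: [0.4483, -0.1556, 0.2402]
orientation: [2.59, 1.761, 0.009]
force: [1.2, -0.7, 11.8]
width: -0.002
finger_force: 4.8
```

>>> play_rows([
  {"slide": [0, 0, 1.5], "roll": 0, "jaw": 0},
  {"slide": [0, 0, 1.5], "roll": 0, "jaw": 0},
])

```text
time: 21.82
tcp_pos: [0.4479, -0.1554, 0.2384]
orientation: [2.591, 1.762, 0.007]
force: [-0.0, 0.5, 11.9]
width: 0.001
finger_force: 4.9
```

>>> play_rows([
  {"slide": [0, 0, 1.5], "roll": 0, "jaw": 0},
  {"slide": [0, 0, 1.5], "roll": 0, "jaw": 0},
])

```text
time: 22.08
tcp_pos: [0.4483, -0.1556, 0.2373]
orientation: [2.591, 1.761, 0.009]
force: [1.2, 0.1, 12.6]
width: -0.003
finger_force: 4.7
```

>>> play_rows([
  {"slide": [0, 0, 1.5], "roll": 0, "jaw": 0},
  {"slide": [0, 0, 1.5], "roll": 0, "jaw": 0},
])

```text
time: 22.32
tcp_pos: [0.4486, -0.1557, 0.2367]
orientation: [2.59, 1.761, 0.009]
force: [0.7, -0.9, 14.2]
width: 0.001
finger_force: 6.2
```

>>> play_rows([
  {"slide": [0, 0, 1.5], "roll": 0, "jaw": 0},
  {"slide": [0, 0, 1.5], "roll": 0, "jaw": 0},
])

```text
time: 22.58
tcp_pos: [0.4489, -0.1558, 0.2361]
orientation: [2.589, 1.76, 0.01]
force: [0.4, -0.5, 17.7]
width: -0.003
finger_force: 7.7
```

```bash
python3 look.py s8|sed -n '1p;8,26p'
```

```text
cols 323 324 325 326 327 328 329 330 331 332 333 334 335 336 337 338 339
246 175 136 111 108 109 109 106 106 105 102 94 88 92 96 95 92 90
247 184 150 119 111 112 112 111 109 105 100 92 87 88 91 90 90 91
248 195 173 144 122 112 111 110 107 103 98 91 88 88 89 90 90 90
249 199 192 175 144 116 107 105 102 98 93 90 88 89 89 90 91 92
250 192 192 183 153 118 100 95 92 89 87 88 90 90 90 91 92 97
251 179 178 171 152 130 118 112 104 95 88 88 90 91 91 92 97 107
252 168 163 155 143 141 156 163 147 121 96 90 91 92 93 97 107 118
253 155 145 138 133 143 175 195 178 138 102 95 97 98 100 108 118 123
254 141 132 126 126 141 180 204 188 143 106 106 115 116 116 120 123 125
255 125 121 119 119 134 178 205 189 146 112 117 123 124 124 125 125 126
256 117 116 115 112 127 174 205 192 150 117 120 125 125 126 126 126 126
257 117 115 115 112 125 167 195 185 148 122 122 125 126 126 126 126 126
258 116 117 117 115 121 144 161 152 132 119 121 124 125 124 125 126 126
259 124 132 136 129 121 124 128 125 118 117 118 119 120 122 124 125 125
260 150 176 184 169 140 121 117 117 116 117 116 116 116 119 119 120 122
261 181 218 223 211 172 130 116 117 117 117 116 116 116 116 116 116 117
262 193 225 226 212 172 131 118 117 117 117 116 116 115 115 115 115 113
[ 0.44884709 -0.15582374  0.23610253] [-0.98579879  0.49624545 17.84383553]
```

Pin A has seated: force rises while travel stalls at roughly 38 mm. I'll let the lever up and go back to the handle.

>>> play_rows([
  {"slide": [0, 0, -40], "roll": 0, "jaw": 0},
  {"slide": [0, 0, -85], "roll": 0, "jaw": 0},
  {"slide": [0, 0, -130], "roll": 0, "jaw": 0},
  {"slide": [0, -30, -148], "roll": 0, "jaw": 0},
  {"slide": [0, -80, -148], "roll": 0, "jaw": 0},
])

```text
time: 23.4
tcp_pos: [0.3715, -0.1251, 0.3798]
orientation: [2.595, 1.765, 0.003]
force: [-0.1, -0.2, 0.4]
width: 0.004
finger_force: 0.0
```

>>> play_rows([
  {"slide": [0, -44, 0], "roll": 0, "jaw": 30},
  {"slide": [50, -44, 0], "roll": 0, "jaw": 60},
  {"slide": [105, -20, 40], "roll": 0, "jaw": 60},
  {"slide": [160, 20, 80], "roll": 0, "jaw": 60},
  {"slide": [212, 48, 120], "roll": 0, "jaw": 60},
])

```text
time: 24.02
tcp_pos: [0.4725, 0.0381, 0.276]
orientation: [2.596, 1.766, 0.003]
force: [0.1, -0.5, 0.1]
width: 0.7
finger_force: 0.0
```

>>> play_rows([
  {"slide": [0, 0, 0], "roll": 0, "jaw": 60},
  {"slide": [0, 0, 0], "roll": 0, "jaw": 60},
])

```text
time: 24.28
tcp_pos: [0.471, 0.0367, 0.2769]
orientation: [2.598, 1.767, -0.001]
force: [-0.1, -0.1, 0.0]
width: 0.701
finger_force: 0.0
```

>>> play_rows([
  {"slide": [26, 50.5, 20], "roll": 0, "jaw": 60},
  {"slide": [26, 50.5, 50], "roll": 0, "jaw": 60},
  {"slide": [26, 50.5, 90], "roll": 0, "jaw": 60},
  {"slide": [26, 50.5, 130], "roll": 0, "jaw": 60},
  {"slide": [26, 50.5, 168], "roll": 0, "jaw": 60},
])

```text
time: 24.9
tcp_pos: [0.5283, 0.0412, 0.1105]
orientation: [2.597, 1.762, 0.006]
force: [-0.2, -0.3, -0.6]
width: 0.703
finger_force: 0.0
```

>>> play_rows([
  {"slide": [0, 0, 0], "roll": 0, "jaw": 40},
  {"slide": [0, 0, 0], "roll": 0, "jaw": 20},
  {"slide": [0, 0, 0], "roll": 0, "jaw": 20},
  {"slide": [0, 0, 0], "roll": 0, "jaw": 20},
], newtons=30)

```text
time: 25.4
tcp_pos: [0.5286, 0.0419, 0.1119]
orientation: [2.595, 1.765, 0.003]
force: [-3.6, -3.3, 6.8]
width: 0.293
finger_force: 31.9
```

>>> play_rows([
  {"slide": [25, 6, 0], "roll": 0, "jaw": 20},
  {"slide": [50, 12, 0], "roll": 0, "jaw": 20},
  {"slide": [75, 18, 0], "roll": 0, "jaw": 20},
  {"slide": [100, 23, 0], "roll": 0, "jaw": 20},
  {"slide": [100, 23, 0], "roll": 0, "jaw": 20},
])

```text
time: 26.02
tcp_pos: [0.5883, 0.1297, 0.112]
orientation: [2.597, 1.768, 0.011]
force: [1.6, 3.4, 3.9]
width: 0.291
finger_force: 31.6
```

>>> play_rows([
  {"slide": [0, 0, 0], "roll": 0, "jaw": 20},
  {"slide": [0, 0, 0], "roll": 0, "jaw": 20},
])

```text
time: 26.28
tcp_pos: [0.5875, 0.1278, 0.1119]
orientation: [2.597, 1.766, 0.009]
force: [1.5, 3.5, 5.4]
width: 0.297
finger_force: 31.9
```

>>> play_rows([
  {"slide": [-1.3, 0, 0], "roll": 0, "jaw": 20},
  {"slide": [-1.3, 0, 0], "roll": 0, "jaw": 20},
  {"slide": [-1.3, 0, 0], "roll": 0, "jaw": 20},
])

```text
time: 26.65
tcp_pos: [0.5869, 0.1264, 0.1119]
orientation: [2.597, 1.765, 0.009]
force: [0.1, 3.5, 6.2]
width: 0.297
finger_force: 31.9
```

>>> play_rows([
  {"slide": [0, 0, 0], "roll": 0, "jaw": 40},
  {"slide": [0, 0, 0], "roll": 0, "jaw": 60},
  {"slide": [0, 0, 0], "roll": 0, "jaw": 60},
  {"slide": [0, 0, -60], "roll": 0, "jaw": 60},
  {"slide": [0, 0, -120], "roll": 0, "jaw": 60},
])

```text
time: 27.28
tcp_pos: [0.5842, 0.1254, 0.2291]
orientation: [-2.597, -1.766, 0.005]
force: [0.9, 0.3, 0.4]
width: 0.701
finger_force: 0.0
```

>>> play_rows([
  {"slide": [-10, -50, -30], "roll": 0, "jaw": 40},
  {"slide": [-45, -90, -60], "roll": 0, "jaw": 20},
  {"slide": [-95, -115, -90], "roll": 0, "jaw": 0},
  {"slide": [-145, -130, -120], "roll": 0, "jaw": 0},
  {"slide": [-190, -145, -150], "roll": 0, "jaw": 0},
])

```text
time: 27.9
tcp_pos: [0.3788, 0.0014, 0.38]
orientation: [2.597, 1.767, 0.0]
force: [0.3, -0.6, 1.2]
width: 0.002
finger_force: 0.0
```

```bash
python3 look.py s9|sed -n '1p;8,26p'; python3 - <<'E'
import cv2
a=cv2.imread("pics/s9.png")[225:275,300:370]
cv2.imwrite("pics/s9c.png",cv2.resize(a,None,fx=11,fy=11,interpolation=cv2.INTER_CUBIC))
E
```

```text
cols 323 324 325 326 327 328 329 330 331 332 333 334 335 336 337 338 339
246 165 150 142 135 138 160 168 154 133 111 95 91 96 100 101 110 134
247 147 137 128 126 139 173 189 171 140 118 103 93 91 92 91 95 113
248 132 125 121 122 137 174 194 179 149 128 120 110 101 92 87 85 91
249 122 121 119 121 132 160 179 168 150 146 147 142 125 102 91 91 94
250 120 120 120 120 125 139 148 143 138 145 154 151 133 110 104 108 111
251 120 120 121 122 129 145 156 148 130 128 138 138 127 117 115 118 119
252 121 121 122 126 148 188 212 197 153 117 119 124 122 120 120 121 121
253 123 122 122 129 162 210 228 218 170 120 114 120 122 122 122 121 121
254 122 122 122 127 151 192 214 201 158 115 112 120 122 122 122 121 120
255 122 121 120 121 139 177 198 185 146 113 115 121 122 122 121 120 119
256 119 116 114 113 131 172 196 182 144 115 118 122 122 121 120 118 113
257 119 115 113 111 128 166 188 176 143 118 119 121 121 118 113 109 106
258 120 119 119 119 126 146 159 151 132 121 120 119 114 108 106 110 121
259 121 122 122 123 124 129 133 129 123 120 118 113 107 105 117 135 149
260 123 124 123 123 123 124 124 121 118 113 109 107 110 121 140 155 161
261 123 124 124 123 123 122 120 116 109 106 109 119 135 148 157 162 163
262 123 123 123 122 121 119 115 108 106 117 130 144 155 161 163 162 160
[0.38030592 0.00191898 0.37973821] [ 0.00761848  0.13394453 -0.79661889]
```

View pics/s9c.png

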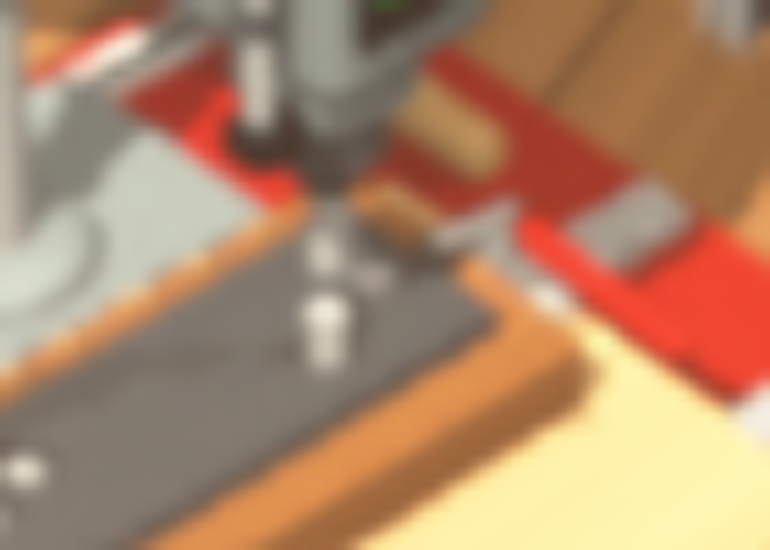

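The crop shows the rod tip at (325,265) straight above pin B (top (325,312), base (325,362)) in the same column. The base row matches A's when A went in. Now the lever.

>>> play_rows([
  {"slide": [-60, 0, 0], "roll": 0, "jaw": 0},
  {"slide": [-115, 10, 0], "roll": 0, "jaw": 0},
  {"slide": [-121, 60, 0], "roll": 0, "jaw": 0},
  {"slide": [-121, 110, 0], "roll": 0, "jaw": 0},
  {"slide": [-121, 117, 10], "roll": 0, "jaw": 0},
])

```text
time: 28.72
tcp_pos: [0.4467, -0.1534, 0.3661]
orientation: [-2.593, -1.765, 0.004]
force: [-0.3, 0.5, -0.4]
width: 0.001
finger_force: 0.0
```

>>> play_rows([
  {"slide": [0, 0, 20], "roll": 0, "jaw": 0},
  {"slide": [0, 0, 40], "roll": 0, "jaw": 0},
  {"slide": [0, 0, 60], "roll": 0, "jaw": 0},
  {"slide": [0, 0, 60], "roll": 0, "jaw": 0},
])

```text
time: 29.22
tcp_pos: [0.4438, -0.1525, 0.307]
orientation: [-2.596, -1.766, 0.001]
force: [0.6, 1.1, 2.7]
width: -0.001
finger_force: 1.4
```

>>> play_rows([
  {"slide": [0, 0, 4], "roll": 0, "jaw": 0},
  {"slide": [0, 0, 8], "roll": 0, "jaw": 0},
  {"slide": [0, 0, 12], "roll": 0, "jaw": 0},
  {"slide": [0, 0, 16], "roll": 0, "jaw": 0},
  {"slide": [0, 0, 20], "roll": 0, "jaw": 0},
])

```text
time: 29.85
tcp_pos: [0.4444, -0.1532, 0.2909]
orientation: [-2.598, -1.766, 0.001]
force: [-6.8, 2.2, 10.5]
width: -0.002
finger_force: 5.5
```

>>> play_rows([
  {"slide": [0, 0, 4], "roll": 0, "jaw": 0},
  {"slide": [0, 0, 8], "roll": 0, "jaw": 0},
  {"slide": [0, 0, 12], "roll": 0, "jaw": 0},
  {"slide": [0, 0, 16], "roll": 0, "jaw": 0},
  {"slide": [0, 0, 20], "roll": 0, "jaw": 0},
])

```text
time: 30.48
tcp_pos: [0.4444, -0.1532, 0.2707]
orientation: [-2.598, -1.766, 0.001]
force: [-6.0, 2.5, 10.2]
width: 0.003
finger_force: 5.7
```

```bash
python3 look.py s10|sed -n '1p;8,26p'
```

```text
cols 323 324 325 326 327 328 329 330 331 332 333 334 335 336 337 338 339
246 167 145 124 112 104 101 97 97 96 93 89 88 95 101 104 113 137
247 151 138 125 113 101 95 92 91 89 89 90 90 92 94 93 96 116
248 135 128 123 117 109 104 102 95 92 98 108 110 103 94 89 87 91
249 125 123 122 122 127 141 147 136 123 129 143 145 128 104 90 86 85
250 123 123 123 124 138 169 188 176 150 143 155 154 134 106 91 89 93
251 123 123 124 126 142 180 204 190 154 131 139 137 120 105 97 98 106
252 124 124 124 126 143 181 206 193 151 114 112 114 113 114 115 115 119
253 125 125 125 127 143 182 206 193 149 107 105 115 120 122 123 123 123
254 125 125 124 126 145 183 206 192 150 109 110 121 124 125 125 124 123
255 123 121 118 122 147 186 205 191 153 116 118 124 125 125 124 123 122
256 118 117 114 115 138 179 203 191 152 119 120 124 124 124 123 120 116
257 116 116 115 116 133 170 194 183 148 122 122 124 123 121 116 111 109
258 121 121 122 123 130 150 163 156 137 125 123 122 117 111 109 114 125
259 124 124 125 126 127 133 136 133 127 123 121 116 109 108 120 138 152
260 122 124 125 126 126 127 126 125 121 117 112 109 113 125 143 159 165
261 118 120 122 124 125 125 123 118 112 109 112 123 139 152 161 165 166
262 116 117 118 120 121 121 117 110 109 119 134 147 159 165 166 166 164
[ 0.44441881 -0.15322341  0.27035332] [-5.87494552  2.58946803  7.84094051]
```

>>> play_rows([
  {"slide": [0, 0, 3], "roll": 0, "jaw": 0},
  {"slide": [0, 0, 6], "roll": 0, "jaw": 0},
  {"slide": [0, 0, 8], "roll": 0, "jaw": 0},
  {"slide": [0, 0, 9], "roll": 0, "jaw": 0},
])

```text
time: 31.18
tcp_pos: [0.4453, -0.1535, 0.2622]
orientation: [2.596, 1.765, 0.002]
force: [-3.1, 1.9, 9.9]
width: -0.001
finger_force: 5.4
```

>>> play_rows([
  {"slide": [0, 0, 2], "roll": 0, "jaw": 0},
  {"slide": [0, 0, 2], "roll": 0, "jaw": 0},
])

```text
time: 31.42
tcp_pos: [0.4455, -0.1537, 0.2603]
orientation: [2.595, 1.765, 0.003]
force: [-1.9, 1.4, 9.4]
width: -0.001
finger_force: 4.9
```

>>> play_rows([
  {"slide": [0, 0, 2], "roll": 0, "jaw": 0},
  {"slide": [0, 0, 2], "roll": 0, "jaw": 0},
])

```text
time: 31.68
tcp_pos: [0.4458, -0.1538, 0.2586]
orientation: [2.595, 1.764, 0.003]
force: [-2.3, 0.9, 9.5]
width: 0.004
finger_force: 4.9
```

>>> play_rows([
  {"slide": [0, 0, 2], "roll": 0, "jaw": 0},
  {"slide": [0, 0, 2], "roll": 0, "jaw": 0},
])

```text
time: 31.92
tcp_pos: [0.4461, -0.1539, 0.2568]
orientation: [2.594, 1.764, 0.004]
force: [-0.7, 0.2, 10.2]
width: -0.002
finger_force: 4.8
```

>>> play_rows([
  {"slide": [0, 0, 2], "roll": 0, "jaw": 0},
  {"slide": [0, 0, 2], "roll": 0, "jaw": 0},
])

```text
time: 32.17
tcp_pos: [0.4464, -0.154, 0.2551]
orientation: [2.593, 1.763, 0.005]
force: [0.6, 0.1, 10.8]
width: 0.004
finger_force: 4.8
```

>>> play_rows([
  {"slide": [0, 0, 2], "roll": 0, "jaw": 0},
  {"slide": [0, 0, 2], "roll": 0, "jaw": 0},
])

```text
time: 32.42
tcp_pos: [0.4468, -0.1542, 0.2534]
orientation: [2.593, 1.763, 0.006]
force: [0.3, 1.1, 11.0]
width: -0.001
finger_force: 4.7
```

>>> play_rows([
  {"slide": [0, 0, 2], "roll": 0, "jaw": 0},
  {"slide": [0, 0, 2], "roll": 0, "jaw": 0},
])

```text
time: 32.67
tcp_pos: [0.4471, -0.1543, 0.2517]
orientation: [2.592, 1.762, 0.007]
force: [0.8, -0.3, 11.3]
width: 0.001
finger_force: 4.7
```

>>> play_rows([
  {"slide": [0, 0, 2], "roll": 0, "jaw": 0},
  {"slide": [0, 0, 2], "roll": 0, "jaw": 0},
])

```text
time: 32.92
tcp_pos: [0.4475, -0.1544, 0.2501]
orientation: [2.591, 1.762, 0.009]
force: [1.7, -0.1, 9.9]
width: -0.003
finger_force: 4.6
```

>>> play_rows([
  {"slide": [0, 0, 1.5], "roll": 0, "jaw": 0},
  {"slide": [0, 0, 1.5], "roll": 0, "jaw": 0},
])

```text
time: 33.17
tcp_pos: [0.4473, -0.1544, 0.2485]
orientation: [2.591, 1.762, 0.008]
force: [1.6, -1.0, 11.6]
width: 0.001
finger_force: 4.9
```

>>> play_rows([
  {"slide": [0, 0, 1.5], "roll": 0, "jaw": 0},
  {"slide": [0, 0, 1.5], "roll": 0, "jaw": 0},
])

```text
time: 33.42
tcp_pos: [0.4476, -0.1545, 0.2472]
orientation: [2.591, 1.761, 0.009]
force: [2.9, -0.6, 11.5]
width: -0.0
finger_force: 4.7
```

>>> play_rows([
  {"slide": [0, 0, 1.5], "roll": 0, "jaw": 0},
  {"slide": [0, 0, 1.5], "roll": 0, "jaw": 0},
])

```text
time: 33.67
tcp_pos: [0.4474, -0.1545, 0.2457]
orientation: [2.591, 1.761, 0.008]
force: [1.6, -0.2, 11.8]
width: 0.004
finger_force: 4.8
```

>>> play_rows([
  {"slide": [0, 0, 1.5], "roll": 0, "jaw": 0},
  {"slide": [0, 0, 1.5], "roll": 0, "jaw": 0},
])

```text
time: 33.92
tcp_pos: [0.4473, -0.1545, 0.2441]
orientation: [2.591, 1.762, 0.008]
force: [1.4, -0.7, 11.9]
width: 0.001
finger_force: 4.9
```

>>> play_rows([
  {"slide": [0, 0, 1.5], "roll": 0, "jaw": 0},
  {"slide": [0, 0, 1.5], "roll": 0, "jaw": 0},
])

```text
time: 34.17
tcp_pos: [0.4473, -0.1545, 0.2425]
orientation: [2.591, 1.762, 0.007]
force: [0.7, 0.2, 12.2]
width: 0.006
finger_force: 4.9
```

>>> play_rows([
  {"slide": [0, 0, 1.5], "roll": 0, "jaw": 0},
  {"slide": [0, 0, 1.5], "roll": 0, "jaw": 0},
])

```text
time: 34.42
tcp_pos: [0.4472, -0.1545, 0.241]
orientation: [2.591, 1.762, 0.007]
force: [1.5, -1.4, 11.3]
width: 0.003
finger_force: 4.8
```

>>> play_rows([
  {"slide": [0, 0, 1.5], "roll": 0, "jaw": 0},
  {"slide": [0, 0, 1.5], "roll": 0, "jaw": 0},
])

```text
time: 34.67
tcp_pos: [0.4471, -0.1545, 0.2394]
orientation: [2.592, 1.762, 0.007]
force: [1.0, -2.1, 12.0]
width: 0.003
finger_force: 4.8
```

>>> play_rows([
  {"slide": [0, 0, 1.5], "roll": 0, "jaw": 0},
  {"slide": [0, 0, 1.5], "roll": 0, "jaw": 0},
])

```text
time: 34.92
tcp_pos: [0.4472, -0.1545, 0.238]
orientation: [2.592, 1.762, 0.007]
force: [1.2, 0.1, 12.1]
width: -0.001
finger_force: 4.8
```

>>> play_rows([
  {"slide": [0, 0, 1.5], "roll": 0, "jaw": 0},
  {"slide": [0, 0, 1.5], "roll": 0, "jaw": 0},
])

```text
time: 35.17
tcp_pos: [0.4472, -0.1545, 0.2364]
orientation: [2.591, 1.762, 0.007]
force: [1.1, 0.8, 11.9]
width: 0.001
finger_force: 4.7
```

>>> play_rows([
  {"slide": [0, 0, 1.5], "roll": 0, "jaw": 0},
  {"slide": [0, 0, 1.5], "roll": 0, "jaw": 0},
])

```text
time: 35.42
tcp_pos: [0.4469, -0.1544, 0.2346]
orientation: [2.592, 1.763, 0.006]
force: [-0.1, -0.5, 10.8]
width: -0.005
finger_force: 4.8
```

>>> play_rows([
  {"slide": [0, 0, 1.5], "roll": 0, "jaw": 0},
  {"slide": [0, 0, 1.5], "roll": 0, "jaw": 0},
])

```text
time: 35.67
tcp_pos: [0.4472, -0.1545, 0.234]
orientation: [2.592, 1.762, 0.007]
force: [-0.8, 0.9, 14.6]
width: -0.003
finger_force: 6.0
```

>>> play_rows([
  {"slide": [0, 0, 1.5], "roll": 0, "jaw": 0},
  {"slide": [0, 0, 1.5], "roll": 0, "jaw": 0},
])

```text
time: 35.92
tcp_pos: [0.4475, -0.1546, 0.2334]
orientation: [2.591, 1.761, 0.008]
force: [-1.2, 0.0, 17.1]
width: 0.001
finger_force: 7.5
```

Pin B shows the same seating signature. I'll let the lever up, clear away and check.

>>> play_rows([
  {"slide": [0, 0, -40], "roll": 0, "jaw": 0},
  {"slide": [0, 0, -85], "roll": 0, "jaw": 0},
  {"slide": [0, 0, -130], "roll": 0, "jaw": 0},
  {"slide": [0, -30, -150], "roll": 0, "jaw": 0},
  {"slide": [0, -80, -150], "roll": 0, "jaw": 0},
])

```text
time: 36.55
tcp_pos: [0.3706, -0.1241, 0.3798]
orientation: [2.596, 1.765, 0.002]
force: [-0.4, 0.4, 0.8]
width: 0.0
finger_force: 0.0
```

>>> play_rows([
  {"slide": [0, -40, 0], "roll": 0, "jaw": 0},
  {"slide": [0, -40, 0], "roll": 0, "jaw": 0},
  {"slide": [0, -40, 0], "roll": 0, "jaw": 0},
])

```text
time: 36.92
tcp_pos: [0.3334, -0.1093, 0.3778]
orientation: [2.598, 1.766, 0.0]
force: [-0.1, 0.1, 0.0]
width: -0.001
finger_force: 0.0
```

```bash
python3 look.py s11|tail -1; python3 - <<'E'
import cv2
a=cv2.imread("pics/s11.png")[190:290,280:400]
cv2.imwrite("pics/s11c.png",cv2.resize(a,None,fx=6,fy=6,interpolation=cv2.INTER_CUBIC)[:600])
E
```

```text
[ 0.33366453 -0.10937341  0.37774912] [-1.13401306 -0.36816106  0.73708101]
```

View pics/s11c.png

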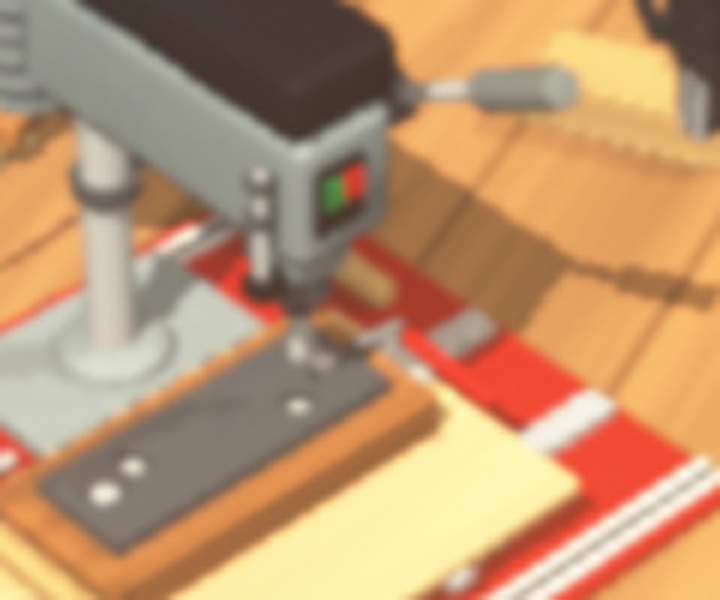

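The crop shows both pins sunk, only flat tops visible in the counterbores at (133,467) and (298,406), and the lever back up at (525,88) with the gripper clear of it. I'm signing off.

```bash
python3 -c "
from station import job;print(job.sign_off())"
```

```text
the job is handed in; nothing more can be done
None
```

Both pins are driven until they seated (A first, then B; about 17 N on the lever at the stop), the lever is back up, and the job was handed in at about 37 s with the robot touching nothing; no verdict came back.

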